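# Load the bottle carrier and hold its sprung retaining arm shut

## Robot

A 7-joint arm with a two-finger parallel gripper is mounted at the origin on a cart in front of the work surface, level with it; the furniture and walls round the work are solid. World frame = base frame: x ahead of the robot, y to its left, z up, the work surface at z = 0. Lengths are in m, angles in rad, forces in N, time in s.
With the tool pointing down it reaches from about 0.425 to 0.875 m from the base axis. Payload 4.7 kg.
Tool frame: the origin (TCP) lies midway between the tips of the shut fingers; the grasp point (between the pads) lies 19 mm behind it; z points along the fingers, y is the line along which they close (so a half turn about z gives the same grasp; the last joint's range is limited). The gripper opens to 87 mm and grips with 3 to 60 N. Pads are 19 mm wide; open, the fingers measure 117 mm over their backs; the gripper's body (75 mm by 190 mm) begins 51 mm behind the grasp point.
Start: joints at [1.303, 0.321, -0.07, 1.45, 0.023, 1.371, -0.057], TCP at [0.181, -0.624, 0.223] pointing down, gripper open.
Joint ranges: [-2.86, 2.86], [-0.3, 2.09], [-1.38, 1.24], [0.06, 2.45], [-1.56, 4.7], [0.09, 2.05], [-2.69, 2.69]. Speed limits (rad/s): [2.57, 2.57, 3.14, 3.14, 3.14, 3.14, 3.14].

## Interface

Orientations are given as a rotation vector (axis times angle).
In Python, from bench import ctrl gives the robot as it stands. The module is installed in compiled form; this text tells all that it offers.
- The arm moves only by the shell command python3 -m handwheel 'ROWS' [FORCE]. ROWS is JSON, a list of rows, each a list of 7 numbers: the finger opening in m, from 0 to 0.087, then the shift along the tool's x, y, z in m, then the turn, a rotation vector about the tool's x, y, z in degrees. A call has 1 to 12 rows; each row shifts and turns the commanded pose from where the row before left it, along the tool's axes as they then stand; what a row does not reach is not made up. A row lasts 1/8 s, in which the tool goes at most 62.5 mm and 10.7 degrees, less where a joint would pass 70% of its speed; a pose out of reach is approached as far as the arm can. A call is refused whole if a number of a shift passes 0.0625 or a number of a turn 10.7, either way. A call with a gripper value outside its range is refused whole. The fingers move at their own pace and stop on an object; FORCE is the grip in N (left out, the last holds). Time passes only in rows, so rows that do not move let the fingers close. It gives the time, the measured TCP pose, the force, the opening and the grip force at its end, in the units of the state.
- ctrl.get_state(): the state, without advancing time (a new reading comes with each control period).
- ctrl.get_image(name): name is "scene" or "top" or "wrist"; returns (picture, depth): 480x640x3 uint8, blue, green, red; 480x640 float32, m along the optical axis (not along the pixel's ray), 0 where there is no reading.
- ctrl.camera_info(name): a dict with "intrinsics" (3x3 intrinsics, pixels), "R" (3x3) and "t" (3): a world point X has camera coordinates R X + t. Camera axes: x right, y down, z forward; pixel columns grow to the right and rows downward; lengths in m; the calibration is good to about 2 mm. A picture is of the moment at which its call begins: read the wrist's pose just before it. camera_info takes no time and is no camera call; for the wrist camera it gives the pose at the moment of the call.
- ctrl.close_job(): hands the job in; it is judged then, once.
The state is a dict: "time": time; "joint_positions": joint angles; "qd": joint speeds; "joint_torque": joint torques, N m; "position": TCP position; "tool_rot": TCP orientation; "ft_force": force on the tool from outside, world axes, zero at the start; "torque": the same for the moment, N m; "grip_width": opening from 0.0 (shut) to 1.0 (fully open); "grip_force": force on a finger pad.
Only numpy, scipy, OpenCV 4.12 (cv2) and the standard library are available. Lean on these libraries where they do the work, as an engineer would, in place of code of your own. Each camera call takes 0.05 s, during which the arm holds its last target. There are 200 camera calls.

## Task

Stand the two white-capped bottles that are still on the bench upright in the two empty cells of the metal bottle carrier, one to a cell, and let go of them, knocking no bottle over and leaving the tape roll and the gauze roll where they are. Then push the carrier's sprung retaining arm across in front of the three bottles, past the click of its latch and on until it is fully home against its stop. Finish while still holding it pressed there against its spring, so that a colleague can pin it.

Things in the scene. Friction and masses are not known exactly. Their poses are not given: they have to be found in the camera images.
- carrier: bottle carrier, bare metal, fixed: open-bottomed frame of three cells in a row along its own y, each 60 x 60 mm inside, walls 4 mm thick, 30 mm high; frame 68 x 196 mm. Bottles in it stand on the bench. One cell is occupied at the start (which one varies). Origin: centre of the frame on the bench, z up. Its -x side faces the robot; there, beyond its ends, stand hinge, stop and latch
- cell_0 (a point): centre of the cell at the -y end of the carrier, at bench height (carrier frame x 0, y -64 mm)
- cell_1 (a point): centre of the middle cell, at bench height (carrier frame x 0, y 0)
- cell_2 (a point): centre of the cell at the +y end of the carrier, at bench height (carrier frame x 0, y +64 mm)
- bottle_tall: closed clear plastic bottle with a white screw cap, loose; origin at the centre of its underside, z up through the cap; 45 mm diameter, 118 mm tall, 0.12 kg, body of full width to about 80 mm up. It may be the one that already stands in the carrier
- bottle_mid: closed clear plastic bottle with a white screw cap, loose; origin at the centre of its underside, z up through the cap; 43 mm diameter, 98 mm tall, 0.14 kg, body of full width to about 65 mm up. It may be the one that already stands in the carrier
- bottle_short: closed clear plastic bottle with a white screw cap, loose; origin at the centre of its underside, z up through the cap; 48 mm diameter, 88 mm tall, 0.15 kg, body of full width to about 58 mm up. It may be the one that already stands in the carrier
- retainer (a joint): angle (rad) of the sprung retaining arm: 0 at rest, open towards the robot; grows as it is pushed shut (clockwise from above) to 0.70, fully home on its stop, along the carrier's +y. At q it points from its hinge along (-sin(0.70-q), cos(0.70-q)) in the carrier's x, y. Its spring pushes back at the post with 3 N at 0, 8 N at home. The latch alone would hold it at 0.66, not home
- pawl (a joint): slide (m) of the latch's spring bolt, the pawl, along the carrier's +y: 0 sprung out, 0.014 fully in. The arm's tip pushes it in by its bevelled front from 0.57 to 0.63 rad (up to 14 N at the post); it snaps out to 0 behind the tip: the click. Not to be worked by hand
- push_post (a point): the upright round black push post on the retaining arm, 18 mm in diameter, from 74 to 130 mm above the bench, 190 mm from the hinge; this point is on its axis, 105 mm above the bench
- retainer_hinge (a point): point on the upright hinge axis of the retaining arm, 67 mm above the bench (carrier frame x -48, y -135 mm); the dark hinge pillar is 28 mm wide, its pin ends 88 mm above the bench
- tape_roll: bystander, loose, to be left alone; origin at the centre of its underside: roll of plaster tape lying flat, 66 mm diameter, 25 mm high
- gauze: bystander, loose, to be left alone; origin at the centre of its underside: upright white gauze roll, 47 x 44 x 59 mm
- retainer_tip (a point): free end of the retaining arm, 258 mm from the hinge axis; the arm is a steel bar 8 mm thick, 60 to 74 mm above the bench
- latch_post (a point): centre of the top of the fixed grey latch post, 36 x 34 mm, 86 mm high (carrier frame x -73, y +150 mm); the stop block, 76 mm high, stands at x -28, y +110 mm
Not all that is in view belongs to the job. What is shaped like the bottle_tall but red is not meant.

How it is judged:
On the way, in this order (a step that is already met when the one before it is completed fails the run):
1. one bottle stands upright and released in each of the three cells, the retaining arm still open (horizontal distance between any of bottle_tall, bottle_mid, bottle_short and cell_0 below 0.017 m and horizontal distance between any of bottle_tall, bottle_mid, bottle_short and cell_1 below 0.017 m and horizontal distance between any of bottle_tall, bottle_mid, bottle_short and cell_2 below 0.017 m and height (world z) of each of bottle_tall, bottle_mid, bottle_short below 0.008 m and angle between each of bottle_tall, bottle_mid, bottle_short's own z axis and vertical below 0.12 rad and contact force between the fingers and bottle_tall below 0.1 N and contact force between the fingers and bottle_mid below 0.1 N and contact force between the fingers and bottle_short below 0.1 N and value of joint retainer below 0.5 rad), for 0.2 s.
2. the arm is past the click: pushed beyond the pawl, which has sprung out behind it (value of joint retainer above 0.675 rad and value of joint pawl below 0.003 m), for 0.2 s.
At the end, for the whole second after the job is handed in: One upright bottle stands on the bench in each cell (centres within 17 mm, tilt under 0.12 rad), untouched; the retaining arm reads over 0.675 rad (home is 0.70, off the pawl), the pawl is out behind it (under 3 mm), and the fingers press on the carrier's arm with over 3 N (all of step 2 and horizontal distance between any of bottle_tall, bottle_mid, bottle_short and cell_0 below 0.017 m and horizontal distance between any of bottle_tall, bottle_mid, bottle_short and cell_1 below 0.017 m and horizontal distance between any of bottle_tall, bottle_mid, bottle_short and cell_2 below 0.017 m and height (world z) of each of bottle_tall, bottle_mid, bottle_short below 0.008 m and angle between each of bottle_tall, bottle_mid, bottle_short's own z axis and vertical below 0.12 rad and contact force between the fingers and bottle_tall below 0.1 N and contact force between the fingers and bottle_mid below 0.1 N and contact force between the fingers and bottle_short below 0.1 N and contact force between the fingers and carrier above 3 N); the arm keeps its last pose, push and grip.
It fails at once if a bottle is knocked over (angle between any of bottle_tall, bottle_mid, bottle_short's own z axis and vertical above 0.8 rad).
It fails at once if the tape roll or the gauze roll is moved more than 30 mm (distance of any of tape_roll, gauze from where it was at the start of the episode above 0.03 m).
It also fails if it takes over 67 s, if anything falls off the work surface, if the arm or the gripper's body presses on something with over 40 N, if the wrist force passes 120 N, or if a joint passes its speed limit or range.

## Working session

There is one attempt and no reset: what is moved stays moved. The work goes in short steps, Python scripts to look and compute and a shell command to move; the robot and the scene stay as the last step left them, time stands still between calls to the robot, and variables do not carry over. Pictures are saved under pics/ and viewed, at most 10 in all, crops included, and the job is handed in when it is done.

```bash
mkdir -p pics
python3 - <<'E'
from bench import ctrl
import cv2,numpy as np
for n in("scene","top"):
    im,d=ctrl.get_image(n); cv2.imwrite(f"pics/{n}.png",im); np.savez(f"{n}.npz",im=im,d=d,**ctrl.camera_info(n))
    i=ctrl.camera_info(n);print(n,i["intrinsics"],i["R"],i["t"],(d>0).mean())
s=ctrl.get_state();print(s["time"],s["position"],s["tool_rot"],s["joint_positions"],s["ft_force"])
E
```

```text
scene [[563.78435064   0.         319.82306064]
 [  0.         563.78435064 239.4960591 ]
 [  0.           0.           1.        ]] [[-0.84640117 -0.53211742  0.02135692]
 [-0.36990054  0.55857741 -0.74240479]
 [ 0.38311702 -0.63627221 -0.66961109]] [0.51686865 0.23191199 1.06936357] 0.9961328125
top [[486.07064138   0.         323.803559  ]
 [  0.         486.07064138 245.53829528]
 [  0.           0.           1.        ]] [[-0.0071385  -0.99994423  0.00778318]
 [-0.99505556  0.00633211 -0.09911777]
 [ 0.09906295 -0.00845225 -0.99504527]] [0.1016663  0.56500917 1.06024148] 0.9958072916666667
0.1 [ 0.18054021 -0.62392545  0.22154909] [-3.10878641e+00 -4.40943697e-01  5.57543253e-04] [ 1.30313596  0.3217981  -0.07007895  1.45153263  0.02262265  1.3707762
 -0.05689074] [-0.57378299  0.26069172 -0.99392631]
```

View pics/scene.png

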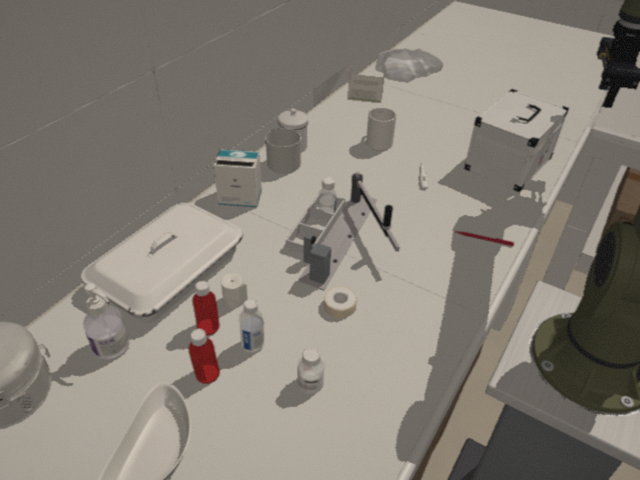

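View pics/top.png

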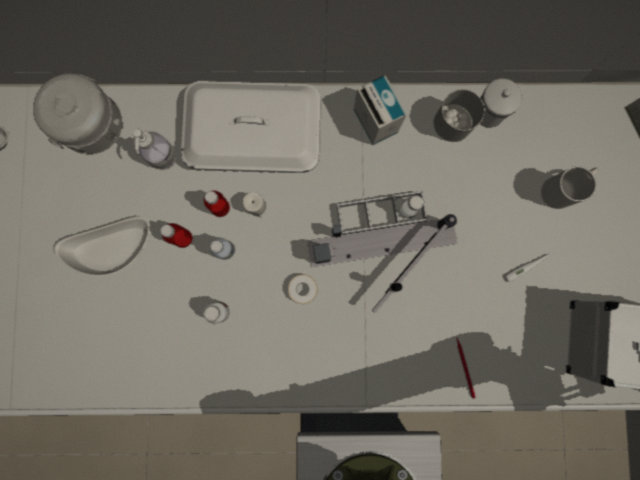

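The scene shows five bottle-shaped things on the bench: two red ones at scene (205,308)/(204,357), the blue-labelled white-capped one at (252,327), the white-capped one at (311,370), and a soap pump at (105,325). The white-capped pair fits the description. In the top view they are at (220,247) and (214,312). The third bottle stands in the right-hand cell (hinge side, cell_0), at top (410,205). The hinge is at top (449,221), the push post at (396,287), the latch at (321,252), the tape at (302,289) and the gauze at (254,204).

```bash
cat > h.py <<'E'
import numpy as np,cv2
def cloud(n):
    z=np.load(n+".npz"); d=z["d"]; K=z["intrinsics"]
    v,u=np.mgrid[:480,:640]
    p=np.stack([(u-K[0,2])/K[0,0]*d,(v-K[1,2])/K[1,1]*d,d],-1)
    return z["im"],(p-z["t"])@z["R"]
E
python3 - <<'E'
from h import *
np.set_printoptions(precision=4,suppress=True)
im,P=cloud("top")
def box(name,u0,u1,v0,v1,z0,z1):
    q=P[v0:v1,u0:u1].reshape(-1,3); q=q[(q[:,2]>z0)&(q[:,2]<z1)]
    if len(q)<4: print(name,len(q),"none");return
    (c,r)=cv2.minEnclosingCircle(q[:,:2].astype(np.float32))
    print(name,len(q),"med",np.median(q,0),"zmax",q[:,2].max(),"circ",np.array(c),r)
    return q
for n,b in dict(A=(205,238,232,262),B=(198,232,297,327),C=(392,428,190,222)).items():
    box(n,*b,0.07,.2); q=P[b[2]:b[3],b[0]:b[1],2].max(); box(n+" cap",*b,q-.006,q+.01)
box("gauze",240,268,190,220,.05,.08);box("tape",283,322,270,308,.018,.035)
box("post",385,408,276,298,.12,.14);box("hingepin",436,462,210,234,.08,.12);box("latch",308,336,238,268,.08,.1);box("benchcheck",300,330,340,360,-.1,.1)
q=box("frame",328,430,185,240,.024,.036)
r=cv2.minAreaRect(q[:,:2].astype(np.float32));print(r)
im2,P2=cloud("scene")
a=cv2.resize(im2[270:400,170:340],None,fx=3,fy=3); b=cv2.resize(im[180:320,290:470],None,fx=3,fy=3)
h=max(a.shape[0],b.shape[0]); pad=lambda x:cv2.copyMakeBorder(x,0,h-x.shape[0],0,0,0)
o=np.hstack([pad(a),pad(b)]); o=cv2.resize(o,None,fx=800/o.shape[1],fy=800/o.shape[1]); cv2.imwrite("pics/crop.png",o)
E
```

```text
A 350 med [0.5556 0.3163 0.0896] zmax 0.123135904615498 circ [0.5587 0.3209] 0.022301476448774338
A cap 5 med [0.4579 0.107  1.1102] zmax 1.110199432412964 circ [0.4579 0.107 ] 9.999999747378752e-05
B 195 med [0.4201 0.3334 0.0869] zmax 0.09342283361405873 circ [0.4199 0.3348] 0.01569456234574318
B cap 6 med [0.4579 0.107  1.1102] zmax 1.110199432412964 circ [0.4579 0.107 ] 9.999999747378752e-05
C 194 med [ 0.6481 -0.0938  0.0963] zmax 0.10339658502941511 circ [ 0.6499 -0.0958] 0.01635756529867649
C cap 8 med [0.4579 0.107  1.1102] zmax 1.110199432412964 circ [0.4579 0.107 ] 9.999999747378752e-05
gauze 323 med [0.6598 0.2545 0.0582] zmax 0.0630340143908447 circ [0.6592 0.2543] 0.023541968315839767
tape 551 med [0.4694 0.147  0.0246] zmax 0.03028351988979137 circ [0.47   0.1473] 0.03324047103524208
post 62 med [ 0.4718 -0.0482  0.1288] zmax 0.13363403983530142 circ [ 0.4718 -0.0493] 0.008918599225580692
hingepin 26 med [ 0.6151 -0.1735  0.0861] zmax 0.09009898160358712 circ [ 0.6127 -0.1728] 0.010403281077742577
latch 267 med [0.5463 0.1043 0.085 ] zmax 0.09027588823392536 circ [0.5468 0.1038] 0.022823942825198174
benchcheck 595 med [ 0.3332  0.1192 -0.0005] zmax 0.00571729119911276 circ [0.3337 0.1202] 0.03899284824728966
frame 574 med [ 0.6403 -0.0401  0.0288] zmax 0.03556490272204316 circ [ 0.6364 -0.0237] 0.1126975566148758
((0.6401187777519226, -0.023005574941635132), (0.06978794932365417, 0.21786922216415405), 9.211634635925293)
```

View pics/crop.png

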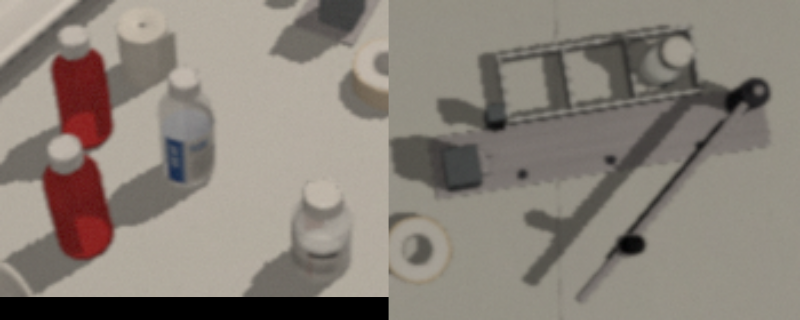

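The crop confirms it: the left panel shows the two red decoys at (75,90)/(85,195), the blue-labelled bottle at (187,130) and the stout white-capped one at (322,225). The right panel shows cells 1 and 2 empty, cell 0 occupied and the arm open. By height, A (0.118) is tall, B (0.088) is short and the one in cell_0 is mid.

```bash
cat >> h.py <<'E'
from scipy.spatial.transform import Rotation as Rn
TH=np.radians(8.7); O=np.array([.641,-.033])
def c2w(x,y): return O+np.array([[np.cos(TH),-np.sin(TH)],[np.sin(TH),np.cos(TH)]])@np.array([x,y])
def delta(goal,phi=98.7):
    "tool-frame shift and turn (deg) from measured pose to goal with tool down, tool x at yaw phi"
    from bench import ctrl
    s=ctrl.get_state(); R=Rn.from_rotvec(s["tool_rot"])
    G=Rn.from_euler("z",phi,degrees=True)*Rn.from_euler("x",180,degrees=True)
    print("shift now-axes",R.inv().apply(np.array(goal)-s["position"]).round(4),"goal-axes",G.inv().apply(np.array(goal)-s["position"]).round(4),"turn",(R.inv()*G).as_rotvec(degrees=True).round(2),"pos",np.round(s["position"],4),"t",s["time"])
E
python3 - <<'E'
from h import *
np.set_printoptions(precision=4,suppress=True)
im,P=cloud("top")
for n,b,h in (("A",(205,238,232,262),.118),("B",(198,232,297,327),.088),("C",(392,428,190,222),.098)):
    q=P[b[2]:b[3],b[0]:b[1]].reshape(-1,3)
    for lo,hi in((h-.008,h+.006),(h-.016,h+.006)):
        k=q[(q[:,2]>lo)&(q[:,2]<hi)]; print(n,len(k),k.mean(0),cv2.minEnclosingCircle(k[:,:2].astype(np.float32)))
im2,P2=cloud("scene")
for n,c,h in(("A",(.5556,.3163),.118),("B",(.42,.334),.088),("C",(.65,-.096),.098)):
    q=P2.reshape(-1,3);k=q[(np.hypot(*(q[:,:2]-c).T)<.035)&(q[:,2]>h-.008)&(q[:,2]<h+.006)]
    print("scene",n,len(k),k.mean(0),cv2.minEnclosingCircle(k[:,:2].astype(np.float32)))
q=P[295:395,565:640].reshape(-1,3);print("case zmax",np.percentile(q[:,2],[50,99]),q[q[:,2]>.05][:,:2].min(0),q[q[:,2]>.05][:,:2].max(0))
delta([.42,.334,.20])
E
```

```text
A 117 [0.5575 0.3201 0.1164] ((0.5576992630958557, 0.32030829787254333), 0.012667153030633926)
A 131 [0.5572 0.3195 0.1153] ((0.5580577254295349, 0.3202807605266571), 0.01289975456893444)
B 182 [0.42   0.3342 0.0871] ((0.42003586888313293, 0.3348780572414398), 0.01564756967127323)
B 195 [0.42   0.3335 0.0863] ((0.4199051856994629, 0.3347718119621277), 0.01569456234574318)
C 162 [ 0.6495 -0.096   0.0965] ((0.6504538059234619, -0.09651599079370499), 0.015409920364618301)
C 174 [ 0.6491 -0.0954  0.0958] ((0.6501136422157288, -0.09673827886581421), 0.015432940796017647)
scene A 141 [0.5614 0.3182 0.1161] ((0.5617584586143494, 0.31655463576316833), 0.01300734095275402)
scene B 243 [0.4224 0.3327 0.0865] ((0.4237116873264313, 0.3317038416862488), 0.016526954248547554)
scene C 107 [ 0.6521 -0.0968  0.0968] ((0.6550760865211487, -0.09933587163686752), 0.0174185112118721)
case zmax [0.1094 0.157 ] [ 0.257  -0.5514] [0.4579 0.107 ]
shift now-axes [ 0.4964 -0.8535  0.023 ] goal-axes [0.9107 0.3816 0.0215] turn [ -0.09  -0.07 -82.55] pos [ 0.1805 -0.6239  0.2215] t 0.1
```

```bash
python3 -m handwheel '[[0.087,0,0,-0.04,0,0,-10.3],[0.087,0,0,-0.04,0,0,-10.3],[0.087,0,0,0,0,0,-10.3],[0.087,0,0,0,0,0,-10.3],[0.087,0,0,0,0,0,-10.3],[0.087,0,0,0,0,0,-10.3],[0.087,0,0,0,0,0,-10.3],[0.087,0,0,0,0,0,-10.4],[0.087,0,0.04,0,0,0,0],[0.087,0,0.05,0,0,0,0],[0.087,0,0.05,0,0,0,0],[0.087,0,0.05,0,0,0,0]]' 30
python3 -m handwheel '[[0.087,0,0.04,0,0,0,0],[0.087,0.02,0.04,0,0,0,0],[0.087,0.04,0.03,0,0,0,0],[0.087,0.05,0.03,0,0,0,0],[0.087,0.05,0.03,0,0,0,0],[0.087,0.05,0.02,0,0,0,0],[0.087,0.05,0,0,0,0,0],[0.087,0.05,0,0,0,0,0],[0.087,0.05,0,0,0,0,0],[0.087,0.05,0,0,0,0,0],[0.087,0.05,0,0,0,0,0],[0.087,0.05,0,0,0,0,0]]'
python3 -c "
from h import *
delta([.421,.3335,.15])"
```

```text
time: 1.6
position: [0.3698, -0.5954, 0.302]
tool_rot: [-2.048, -2.382, -0.0]
ft_force: [-0.8, -1.5, -0.0]
grip_width: 1.002
grip_force: 0.0
time: 3.1
position: [0.4791, -0.0614, 0.3022]
tool_rot: [-2.048, -2.382, 0.001]
ft_force: [0.2, -0.6, 0.1]
grip_width: 1.002
grip_force: 0.0
shift now-axes [0.3992 0.002  0.1521] goal-axes [0.3991 0.0023 0.1522] turn [-0.03  0.01 -0.06] pos [ 0.4791 -0.0614  0.3022] t 3.1
```

```bash
python3 -m handwheel '[[0.087,0.05,0,0,0,0,0],[0.087,0.05,0,0.02,0,0,0],[0.087,0.05,0,0.02,0,0,0],[0.087,0.05,0,0.02,0,0,0],[0.087,0.05,0,0.02,0,0,0],[0.087,0.05,0,0.02,0,0,0],[0.087,0.04,0,0.02,0,0,0],[0.087,0.02,0,0.01,0,0,0],[0.087,0,0,0,0,0,0],[0.087,0,0,0,0,0,0]]'
python3 - <<'E'
from h import *
from bench import ctrl
delta([.421,.3335,.034])
i=ctrl.camera_info("wrist"); im,d=ctrl.get_image("wrist"); cv2.imwrite("pics/w1.png",im); np.savez("w1.npz",im=im,d=d,**i)
im,P=cloud("w1"); q=P.reshape(-1,3)
k=q[(np.hypot(*(q[:,:2]-[.421,.3335]).T)<.045)&(q[:,2]>.078)&(q[:,2]<.096)]
print(len(k),k.mean(0) if len(k) else 0, cv2.minEnclosingCircle(k[:,:2].astype(np.float32)) if len(k) else 0)
E
```

```text
time: 4.35
position: [0.4261, 0.2919, 0.1726]
tool_rot: [2.048, 2.381, -0.001]
ft_force: [0.4, -0.7, -0.0]
grip_width: 1.003
grip_force: 0.0
shift now-axes [0.042  0.0012 0.1386] goal-axes [0.0419 0.0013 0.1386] turn [-0.    0.04 -0.11] pos [0.4261 0.2919 0.1726] t 4.35
2169 [0.42340913 0.3326569  0.08763888] ((0.4236709773540497, 0.33198171854019165), 0.015521412715315819)
```

View pics/w1.png

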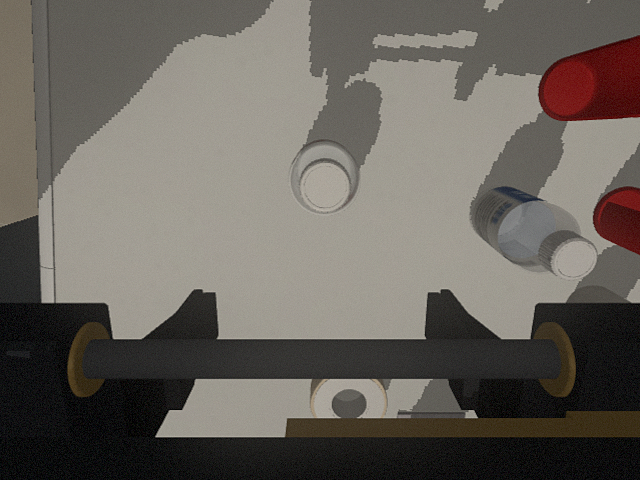

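The wrist view shows the short bottle at (325,180), in line with the finger gap, and the blue-labelled tall one at (530,235) clear of the fingers.

```bash
python3 -m handwheel '[[0.087,0.02,0.001,0,0,0,0],[0.087,0.021,0.001,0,0,0,0],[0.087,0,0,0.03,0,0,0],[0.087,0,0,0.03,0,0,0],[0.087,0,0,0.03,0,0,0],[0.087,0,0,0.03,0,0,0],[0.087,0,0,0.0185,0,0,0],[0.087,0,0,0,0,0,0]]'
python3 -m handwheel '[[0.045,0,0,0,0,0,0],[0.04,0,0,0,0,0,0],[0.04,0,0,0,0,0,0],[0.04,0,0,0,0,0,0],[0.04,0,0,0,0,0,0],[0.04,0,0,0,0,0,0],[0.04,0,0,0,0,0,0]]' 20
```

```text
time: 5.4
position: [0.4214, 0.3325, 0.0333]
tool_rot: [-2.049, -2.381, 0.003]
ft_force: [-0.6, -0.4, 0.8]
grip_width: 1.0
grip_force: 0.0
time: 6.28
position: [0.4216, 0.3337, 0.0341]
tool_rot: [2.048, 2.382, 0.0]
ft_force: [1.3, -0.4, 1.9]
grip_width: 0.539
grip_force: 20.0
```

```bash
python3 -m handwheel '[[0.04,0,0,-0.03,0,0,0],[0.04,0,0,-0.04,0,0,0],[0.04,0,0,-0.04,0,0,0],[0.04,-0.02,0.01,-0.02,0,0,0],[0.04,-0.04,0.02,0,0,0,0],[0.04,-0.05,0.02,0,0,0,0],[0.04,-0.05,0.03,0,0,0,0],[0.04,-0.05,0.03,0,0,0,0],[0.04,-0.05,0.02,0,0,0,0],[0.04,-0.04,0.02,0,0,0,0],[0.04,-0.03,0.01,0,0,0,0],[0.04,0,0,0,0,0,0]]'
python3 - <<'E'
from h import *
from bench import ctrl
delta([*c2w(0,.064),.04])
i=ctrl.camera_info("wrist"); im,d=ctrl.get_image("wrist"); cv2.imwrite("pics/w2.png",im); np.savez("w2.npz",im=im,d=d,**i)
im,P=cloud("w2"); q=P.reshape(-1,3); print("bottle?",[(z,(q[(abs(q[:,2]-z)<.006)&(np.hypot(*(q[:,:2]-c2w(0,.064)).T)<.05)]).shape) for z in(.2,.21,.22)])
k=q[(q[:,2]>.024)&(q[:,2]<.036)&(np.hypot(*(q[:,:2]-c2w(0,0)).T)<.13)]; print(len(k),cv2.minAreaRect(k[:,:2].astype(np.float32)))
E
```

```text
time: 7.78
position: [0.6297, 0.0273, 0.1625]
tool_rot: [-2.054, -2.376, 0.003]
ft_force: [0.2, 0.2, -2.2]
grip_width: 0.535
grip_force: 20.0
shift now-axes [0.0028 0.0023 0.1225] goal-axes [0.0027 0.002  0.1225] turn [-0.12  0.04 -0.39] pos [0.6297 0.0273 0.1625] t 7.775
bottle? [(0.2, (2601, 3)), (0.21, (3555, 3)), (0.22, (4633, 3))]
1607 ((0.6436651349067688, -0.024261556565761566), (0.0682840570807457, 0.21331122517585754), 8.680010795593262)
```

View pics/w2.png

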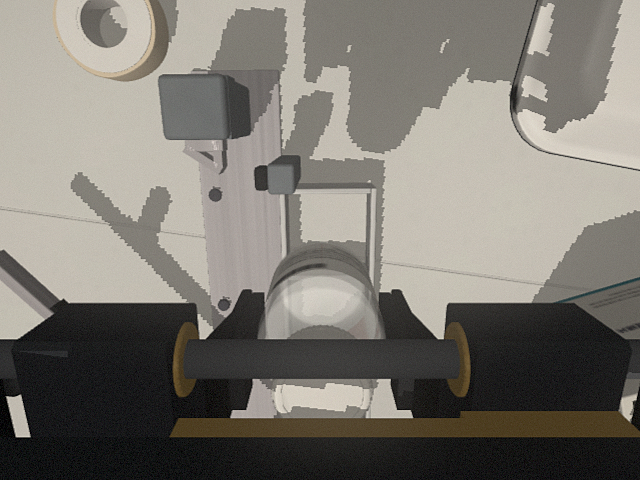

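The view shows the bottle held at (322,300), cell 2's walls at columns 281 and 376 with the end wall at row 187, the stop block at (285,175) and the latch at (195,105).

Run:
```python
from h import *
z=np.load("w2.npz");K,R,t=z["intrinsics"],z["R"],z["t"]
def ray(u,v,h):
    d=R.T@np.linalg.inv(K)@[u,v,1]; c=-R.T@t; return (c+d*(h-c[2])/d[2])
def w2c(p): return np.array([[np.cos(TH),np.sin(TH)],[-np.sin(TH),np.cos(TH)]])@(np.array(p)[:2]-O)
for n,u,v,h in(("Lout",282,220,.03),("Lin",287,220,.03),("Rin",369,220,.03),("Rout",376,220,.03),("end_out",330,184,.03),("end_in",330,191,.03),("bottle front bottom",322,243,.1285)): print(n,w2c(ray(u,v,h)).round(4))
print("tcp",w2c([.6297,.0273]))
g=cv2.cvtColor(z["im"],cv2.COLOR_BGR2GRAY); print(g[220,274:294],g[220,362:384],g[176:198,330])
print([ (v,g[v,322]) for v in range(236,262,2)])
```

```text
Lout [-0.0287  0.0711]
Lin [-0.0252  0.0711]
Rin [0.0331 0.0707]
Rout [0.0381 0.0706]
end_out [0.0054 0.0964]
end_in [0.0054 0.0915]
bottle front bottom [-0.0003  0.0815]
tcp [-0.00204895  0.06131543]
[163 164 157 158 164 154 151 190 194 190 186 136  76  83  93 114 125 126
 128 129] [193 189 195 184 131 100 110 101 139 190 198 186 184 151 110 127 129 127
 128 128 122 154] [129 127 132 124 125 132 121  95  98 100 100  96 114 169 183 181 185 173
 188 192 193 187]
[(236, np.uint8(185)), (238, np.uint8(188)), (240, np.uint8(195)), (242, np.uint8(127)), (244, np.uint8(109)), (246, np.uint8(109)), (248, np.uint8(97)), (250, np.uint8(94)), (252, np.uint8(95)), (254, np.uint8(94)), (256, np.uint8(94)), (258, np.uint8(108)), (260, np.uint8(106))]
```

```bash
python3 -m handwheel '[[0.04,0.0035,0.0045,0.03,0,0,-0.2],[0.04,0,0,0.03,0,0,0],[0.04,0,0,0,0,0,0],[0.04,0,0,0,0,0,0]]'
python3 -c "
from h import *
delta([*c2w(.0025,.065),.036])"
```

```text
time: 8.32
position: [0.6334, 0.0369, 0.1051]
tool_rot: [2.041, 2.387, 0.002]
ft_force: [-0.3, 0.2, -1.2]
grip_width: 0.54
grip_force: 20.0
shift now-axes [-0.0052 -0.0006  0.0691] goal-axes [-0.0052 -0.0005  0.0691] turn [ 0.07 -0.02  0.23] pos [0.6334 0.0369 0.1051] t 8.325
```

```bash
python3 -m handwheel '[[0.04,-0.005,0,0,0,0,0.2],[0.04,0,0,0,0,0,0],[0.04,0,0,0.02,0,0,0],[0.04,0,0,0.02,0,0,0],[0.04,0,0,0.01,0,0,0],[0.04,0,0,0,0,0,0]]'
python3 - <<'E'
from h import *
from bench import ctrl
delta([*c2w(.0025,.065),.036])
i=ctrl.camera_info("wrist"); im,d=ctrl.get_image("wrist"); cv2.imwrite("pics/w3.png",im)
E
```

```text
time: 9.07
position: [0.6328, 0.0307, 0.0523]
tool_rot: [-2.046, -2.381, 0.003]
ft_force: [0.7, 0.6, -1.6]
grip_width: 0.541
grip_force: 20.0
shift now-axes [0.0008 0.001  0.0163] goal-axes [0.0008 0.001  0.0163] turn [-0.16 -0.04 -0.04] pos [0.6328 0.0307 0.0523] t 9.075
```

View pics/w3.png

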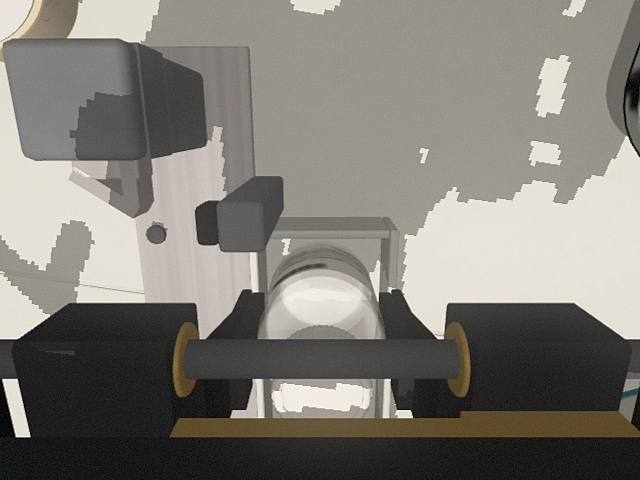

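The bottle is already between the cell walls (inner faces at about columns 268 and 380, bottle centre at 322), well centred. I'll lower it and release.

```bash
python3 -m handwheel '[[0.04,0,0.001,0.01,0,0,0],[0.04,0,0,0.006,0,0,0],[0.04,0,0,0.002,0,0,0],[0.04,0,0,0,0,0,0]]'
python3 -c "
from h import *
delta([*c2w(.0025,.065),.035])"
```

```text
time: 9.62
position: [0.6349, 0.0308, 0.0359]
tool_rot: [-2.048, -2.382, 0.0]
ft_force: [0.5, 0.2, -2.0]
grip_width: 0.541
grip_force: 20.0
shift now-axes [ 0.001  -0.0011  0.0009] goal-axes [ 0.001  -0.0011  0.0009] turn [-0.01  0.   -0.06] pos [0.6349 0.0308 0.0359] t 9.625
```

```bash
python3 -m handwheel '[[0.04,0,0,0.0015,0,0,0],[0.04,0,0,0,0,0,0],[0.06,0,0,0,0,0,0],[0.07,0,0,0,0,0,0],[0.07,0,0,0,0,0,0],[0.07,0,0,0,0,0,0],[0.07,0,0,-0.02,0,0,0],[0.07,0,0,-0.04,0,0,0],[0.07,0,0,-0.05,0,0,0],[0.087,0,0,-0.05,0,0,0],[0.087,0,0,0,0,0,0],[0.087,0,0,0,0,0,0]]'
python3 - <<'E'
from h import *
from bench import ctrl
i=ctrl.camera_info("wrist"); im,d=ctrl.get_image("wrist"); np.savez("w4.npz",im=im,d=d,**i); im,P=cloud("w4"); q=P.reshape(-1,3)
k=q[(np.hypot(*(q[:,:2]-c2w(0,.064)).T)<.04)&(q[:,2]>.078)&(q[:,2]<.096)]
print(len(k),k.mean(0) if len(k) else 0,c2w(0.0025,.064))
s=ctrl.get_state();print(s["position"])
im,d=ctrl.get_image("top"); np.savez("top2.npz",im=im,d=d,**ctrl.camera_info("top"));cv2.imwrite("pics/top2.png",im)
delta([.56,.319,.20])
E
```

```text
time: 11.12
position: [0.6348, 0.0308, 0.1952]
tool_rot: [2.047, 2.382, 0.0]
ft_force: [-0.8, -0.6, -0.4]
grip_width: 0.984
grip_force: 0.0
1713 [0.63663476 0.03054234 0.08743656] [0.63379054 0.03064176]
[0.63434498 0.03062303 0.1940667 ]
shift now-axes [ 0.2963 -0.0299 -0.0065] goal-axes [ 0.2963 -0.0296 -0.0065] turn [-0.12  0.   -0.05] pos [0.6341 0.0306 0.1935] t 11.225
```

```bash
python3 -m handwheel '[[0.087,0.03,0,0,0,0,0],[0.087,0.05,-0.01,0,0,0,0],[0.087,0.05,-0.01,0,0,0,0],[0.087,0.05,-0.01,0,0,0,0],[0.087,0.04,0,0,0,0,0],[0.087,0.02,0,0,0,0,0],[0.087,0,0,0,0,0,0],[0.087,0,0,0,0,0,0],[0.087,0,0,0,0,0,0]]'
python3 - <<'E'
from h import *
from bench import ctrl
i=ctrl.camera_info("wrist"); im,d=ctrl.get_image("wrist"); np.savez("w5.npz",im=im,d=d,**i); im,P=cloud("w5"); q=P.reshape(-1,3)
k=q[(np.hypot(*(q[:,:2]-[.56,.319]).T)<.03)&(q[:,2]>.11)&(q[:,2]<.124)]
print(len(k),k.mean(0) if len(k) else 0,cv2.minEnclosingCircle(k[:,:2].astype(np.float32)))
delta([.56,.319,.051]);cv2.imwrite("pics/w5.png",im)
E
```

```text
time: 12.35
position: [0.5698, 0.2617, 0.194]
tool_rot: [2.051, 2.38, -0.002]
ft_force: [0.5, 0.5, 0.4]
grip_width: 0.995
grip_force: 0.0
1568 [0.56172423 0.31786497 0.11750595] ((0.5618960857391357, 0.31763115525245667), 0.012542727403342724)
shift now-axes [ 0.058  -0.0012  0.1432] goal-axes [ 0.0579 -0.001   0.1432] turn [-0.02  0.04 -0.19] pos [0.5698 0.2619 0.1942] t 12.4
```

View pics/w5.png

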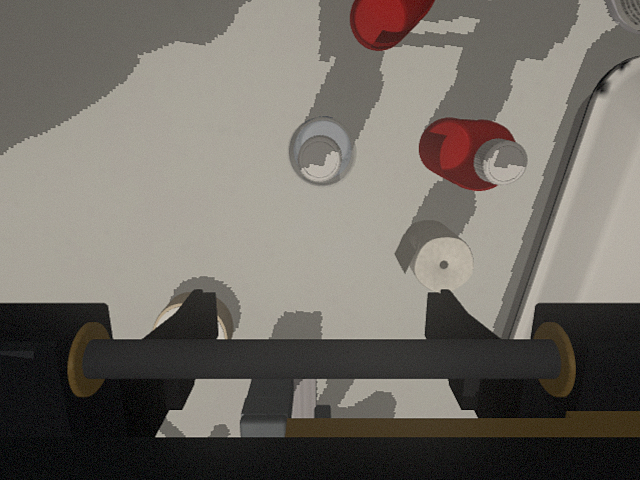

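The target tall bottle is at (320,158), centred in the finger gap. A red decoy is at (460,155), about 70 mm to the right at its near edge, so I'll partly close the fingers first and grip a little higher.

```bash
python3 -m handwheel '[[0.07,0.03,0,0,0,0,0],[0.07,0.0265,0,0,0,0,0],[0.07,0,0,0,0,0,0],[0.07,0,0,0,0,0,0],[0.07,0,0,0.03,0,0,0],[0.07,0,0,0.03,0,0,0],[0.07,0,0,0.03,0,0,0],[0.07,0,0,0.03,0,0,0],[0.07,0,0,0.02,0,0,0],[0.07,0,0,0,0,0,0],[0.07,0,0,0,0,0,0]]' 15
python3 -m handwheel '[[0.037,0,0,0,0,0,0],[0.037,0,0,0,0,0,0],[0.037,0,0,0,0,0,0],[0.037,0,0,0,0,0,0],[0.037,0,0,0,0,0,0]]' 20
```

```text
time: 13.78
position: [0.5615, 0.3197, 0.0557]
tool_rot: [2.048, 2.382, 0.002]
ft_force: [0.6, 0.8, 0.4]
grip_width: 0.801
grip_force: 0.0
time: 14.4
position: [0.5609, 0.3196, 0.0548]
tool_rot: [2.047, 2.382, 0.001]
ft_force: [-0.3, -0.2, 1.2]
grip_width: 0.506
grip_force: 19.9
```

```bash
python3 -m handwheel '[[0.037,0,0,-0.03,0,0,0],[0.037,0,0,-0.04,0,0,0],[0.037,0,0,-0.04,0,0,0],[0.037,0,0,-0.025,0,0,0],[0.037,0,0,0,0,0,0]]'
python3 -c "
from h import *
delta([*c2w(.0025,.0005),.19])"
```

```text
time: 15.02
position: [0.5614, 0.3203, 0.1912]
tool_rot: [2.047, 2.382, 0.005]
ft_force: [0.0, 0.7, -1.2]
grip_width: 0.505
grip_force: 19.9
shift now-axes [-0.3607  0.0281  0.0009] goal-axes [-0.3607  0.0278  0.0012] turn [ 0.18 -0.06 -0.05] pos [0.5614 0.3203 0.1912] t 15.025
```

```bash
python3 -m handwheel '[[0.037,-0.03,0,0,0,0,0],[0.037,-0.045,0.005,0,0,0,0],[0.037,-0.05,0.005,0,0,0,0],[0.037,-0.05,0.005,0,0,0,0],[0.037,-0.05,0.005,0,0,0,0],[0.037,-0.05,0.005,0,0,0,0],[0.037,-0.045,0.003,0,0,0,0],[0.037,-0.03,0,0,0,0,0],[0.037,-0.01,0,0,0,0,0],[0.037,0,0,0,0,0,0],[0.037,0,0,0,0,0,0]]'
python3 -c "
from h import *
delta([*c2w(.0025,.0005),.06])"
```

```text
time: 16.4
position: [0.6421, -0.0296, 0.1893]
tool_rot: [-2.043, -2.385, -0.001]
ft_force: [0.3, 0.7, -1.8]
grip_width: 0.506
grip_force: 19.9
shift now-axes [-0.0029  0.001   0.1293] goal-axes [-0.0027  0.0009  0.1293] turn [-0.02 -0.07  0.13] pos [ 0.6421 -0.0296  0.1893] t 16.4
```

```bash
python3 -m handwheel '[[0.037,-0.002,0.001,0.02,0,0,0],[0.037,0,0,0.03,0,0,0],[0.037,0,0,0.03,0,0,0],[0.037,0,0,0.015,0,0,0],[0.037,0,0,0,0,0,0],[0.037,0,0,0,0,0,0]]'
python3 -c "
from h import *
delta([*c2w(.0025,.0005),.055])"
```

```text
time: 17.15
position: [0.6446, -0.0337, 0.0956]
tool_rot: [2.046, 2.382, 0.002]
ft_force: [-0.1, 0.6, -1.1]
grip_width: 0.505
grip_force: 19.9
shift now-axes [ 0.0017 -0.001   0.0406] goal-axes [ 0.0017 -0.0009  0.0406] turn [ 0.1   0.01 -0.03] pos [ 0.6446 -0.0337  0.0956] t 17.15
```

```bash
python3 -m handwheel '[[0.037,0.001,0,0.015,0,0,0],[0.037,0,0,0.012,0,0,0],[0.037,0,0,0.008,0,0,0],[0.037,0,0,0.005,0,0,0],[0.037,0,0,0.0015,0,0,0],[0.037,0,0,0,0,0,0]]'
python3 -c "
from h import *
delta([*c2w(.0025,.0005),.055])"
```

```text
time: 17.9
position: [0.6436, -0.0331, 0.0546]
tool_rot: [2.048, 2.382, -0.002]
ft_force: [-3.5, -0.2, 6.6]
grip_width: 0.507
grip_force: 20.0
shift now-axes [ 0.001  -0.     -0.0004] goal-axes [ 0.001  -0.     -0.0004] turn [-0.03  0.05 -0.06] pos [ 0.6436 -0.0331  0.0546] t 17.9
```

```bash
python3 -m handwheel '[[0.06,0,0,0,0,0,0],[0.07,0,0,0,0,0,0],[0.07,0,0,0,0,0,0],[0.07,0,0,0,0,0,0],[0.07,0,0,-0.02,0,0,0],[0.07,0,0,-0.04,0,0,0],[0.07,0,0,-0.05,0,0,0],[0.07,0,0,-0.03,0,0,0],[0.07,0,0,0,0,0,0],[0,0,0,0,0,0,0]]'
python3 -m handwheel '[[0,0,-0.03,0,0,0,0],[0,0,-0.04,0,0,0,0],[0,0,-0.05,0,0,0,0],[0,0,-0.05,0,0,0,0],[0,0,-0.04,0,0,0,0],[0,0,0,0,0,0,0],[0,0,0,0,0,0,0]]' 60
python3 - <<'E'
from h import *
from bench import ctrl
np.set_printoptions(precision=4,suppress=True)
im,d=ctrl.get_image("top"); np.savez("top3.npz",im=im,d=d,**ctrl.camera_info("top"))
im2,d2=ctrl.get_image("scene"); o=np.hstack([cv2.resize(im[160:340,290:480],(400,379)),cv2.resize(im2[150:300,260:440],(400,333))[:379] if 0 else cv2.copyMakeBorder(cv2.resize(im2[150:300,260:440],(400,333)),0,46,0,0,0)]); cv2.imwrite("pics/check.png",o)
im,P=cloud("top3"); q=P.reshape(-1,3)
for n,y,h in(("c0",-.064,.098),("c1",0,.118),("c2",.064,.088)):
    k=q[(np.hypot(*(q[:,:2]-c2w(0,y)).T)<.03)&(q[:,2]>h-.01)&(q[:,2]<h+.006)]; print(n,len(k),k.mean(0) if len(k) else 0,c2w(0,y))
k=q[(np.hypot(*(q[:,:2]-[.472,-.049]).T)<.02)&(q[:,2]>.12)&(q[:,2]<.14)];print("post",len(k),k.mean(0) if len(k) else 0)
print(ctrl.get_state()["position"],ctrl.get_state()["grip_width"],ctrl.get_state()["joint_positions"])
E
```

```text
time: 19.15
position: [0.6434, -0.0331, 0.1931]
tool_rot: [2.048, 2.382, -0.001]
ft_force: [-0.4, -0.3, -0.0]
grip_width: 0.754
grip_force: 0.0
time: 20.02
position: [0.4362, -0.0647, 0.1928]
tool_rot: [2.048, 2.382, -0.0]
ft_force: [0.1, 0.1, -0.6]
grip_width: 0.025
grip_force: 0.0
c0 165 [ 0.6495 -0.0957  0.0962] [ 0.6507 -0.0963]
c1 118 [ 0.6392 -0.0317  0.116 ] [ 0.641 -0.033]
c2 165 [0.6323 0.0324 0.0865] [0.6313 0.0303]
post 24 [ 0.4719 -0.0447  0.1276]
[ 0.4367 -0.0641  0.1928] 0.009291436414951846 [ 1.0414 -0.1205 -0.8797  1.9528 -0.0988  1.2676  0.347 ]
```

View pics/check.png

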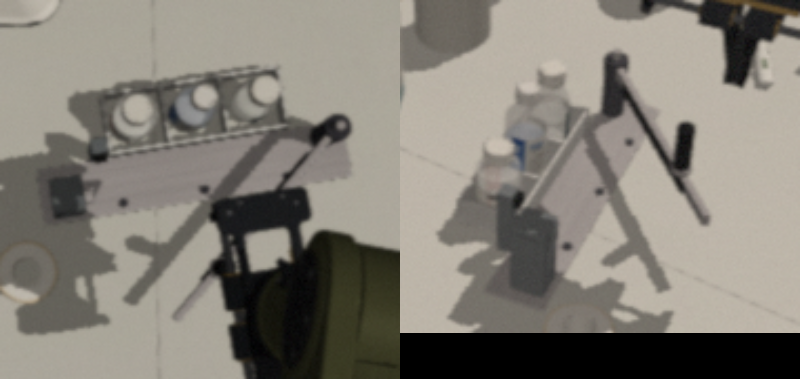

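All three bottles stand in their cells: caps at (130,110), (203,95) and (263,88) in the left panel. The arm is still open, with its post at (685,145) in the right panel. Next I'll turn the closed fingers so their flat side faces the post.

```bash
python3 -m handwheel '[[0,0,0,0,0,0,10],[0,0,0,0,0,0,10],[0,0,0,0,0,0,10],[0,0,0,0,0,0,10],[0,0,0,0,0,0,10],[0,0,0,0,0,0,10],[0,0,0,0,0,0,10],[0,0,0,0,0,0,10],[0,0,0,0,0,0,10],[0,0,0,0,0,0,0],[0,0,0,0,0,0,0]]'
python3 -c "
from h import *
delta([*c2w(-.200,.012),.088],8.7)"
```

```text
time: 21.5
position: [0.4363, -0.0643, 0.1929]
tool_rot: [-3.131, -0.242, -0.0]
ft_force: [-1.1, -0.6, -1.2]
grip_width: 0.005
grip_force: 0.0
shift now-axes [ 0.007  -0.0118  0.105 ] goal-axes [ 0.007  -0.012   0.1049] turn [-0.08 -0.01  0.16] pos [ 0.4363 -0.0643  0.1929] t 21.5
```

```bash
python3 -m handwheel '[[0,0.003,-0.012,0,0,0,0],[0,0,0,0.02,0,0,0],[0,0,0,0.03,0,0,0],[0,0,0,0.03,0,0,0],[0,0,0,0.02,0,0,0],[0,0,0,0.004,0,0,0],[0,0,0,0,0,0,0]]'
python3 -c "
from h import *
delta([*c2w(-.168-.0185,.012),.088],8.7)"
```

```text
time: 22.38
position: [0.4375, -0.0518, 0.0894]
tool_rot: [-3.132, -0.239, -0.001]
ft_force: [0.8, -0.0, 0.4]
grip_width: 0.005
grip_force: 0.0
shift now-axes [0.0175 0.0002 0.0015] goal-axes [0.0175 0.0002 0.0014] turn [-0.01 -0.02  0.01] pos [ 0.4375 -0.0518  0.0894] t 22.375
```

```bash
python3 -m handwheel '[[0,0.009,0,0,0,0,0],[0,0.008,0,0,0,0,0],[0,0.01,-0.007,0,0,0,0],[0,0.01,-0.007,0,0,0,0],[0,0.011,-0.007,0,0,0,0],[0,0.012,-0.005,0,0,0,0],[0,0.012,-0.005,0,0,0,0],[0,0.011,-0.005,0,0,0,0],[0,0,0,0,0,0,0]]'
python3 -c "
from h import *
delta([*c2w(-.046-.0185,.055),.088],8.7)"
```

```text
time: 23.5
position: [0.512, -0.0026, 0.0888]
tool_rot: [-3.131, -0.239, 0.008]
ft_force: [-7.4, 0.9, 4.4]
grip_width: 0.001
grip_force: 3.5
shift now-axes [ 0.0584 -0.0054  0.0006] goal-axes [ 0.0584 -0.0055  0.0008] turn [-0.1   0.29  0.04] pos [ 0.512  -0.0026  0.0888] t 23.5
```

```bash
python3 -m handwheel '[[0,0.01,-0.003,0,0,0,0],[0,0.01,-0.001,0,0,0,0],[0,0.01,-0.001,0,0,0,0],[0,0.01,0,0,0,0,0],[0,0.008,0,0,0,0,0],[0,0.006,0,0,0,0,0],[0,0,0,0,0,0,0]]'
python3 -c "
from h import *
delta([*c2w(-.046-.0185,.055),.088],8.7)"
```

```text
time: 24.38
position: [0.5629, 0.0115, 0.088]
tool_rot: [-3.129, -0.24, 0.012]
ft_force: [-8.0, 3.2, -0.4]
grip_width: 0.006
grip_force: 3.6
shift now-axes [ 0.0059  0.0008 -0.0001] goal-axes [ 0.0059  0.0008 -0.    ] turn [-0.2   0.44  0.07] pos [0.5629 0.0115 0.088 ] t 24.375
```

```bash
python3 -m handwheel '[[0,0.003,0,0,0,0,0],[0,0.003,0,0,0,0,0],[0,0,0,0,0,0,0]]'; python3 -m handwheel '[[0,0.002,0,0,0,0,0],[0,0,0,0,0,0,0]]'; python3 -m handwheel '[[0,0.002,0,0,0,0,0],[0,0,0,0,0,0,0],[0,0,0,0,0,0,0]]'
```

```text
time: 24.75
position: [0.5683, 0.0113, 0.0879]
tool_rot: [-3.131, -0.239, 0.014]
ft_force: [-9.3, 3.1, 0.6]
grip_width: 0.007
grip_force: 3.9
time: 25.0
position: [0.5687, 0.0114, 0.0878]
tool_rot: [-3.132, -0.239, 0.02]
ft_force: [-14.4, 2.1, 5.2]
grip_width: 0.007
grip_force: 6.2
time: 25.38
position: [0.569, 0.0114, 0.0877]
tool_rot: [-3.132, -0.239, 0.026]
ft_force: [-19.7, 1.3, 8.8]
grip_width: 0.005
grip_force: 8.5
```

The force climbs without motion at the expected home position, so the arm is on its stop. I'll check by camera before handing in.

Run:
```python
from h import *
from bench import ctrl
im2,d2=ctrl.get_image("scene"); cv2.imwrite("pics/fin.png",cv2.resize(im2[140:300,240:440],(800,640))[:600]); np.savez("sf.npz",im=im2,d=d2,**ctrl.camera_info("scene"))
s=ctrl.get_state();print(s["ft_force"],s["position"],s["time"])
im,P=cloud("sf"); q=P.reshape(-1,3)
for n,y,h in(("c0",-.064,.098),("c1",0,.118),("c2",.064,.088)):
    k=q[(np.hypot(*(q[:,:2]-c2w(0,y)).T)<.03)&(q[:,2]>h-.01)&(q[:,2]<h+.006)]; print(n,len(k),k.mean(0) if len(k) else 0,c2w(0,y))
```

```text
[-19.16267812   1.19237291   8.71220727] [0.56900857 0.01140064 0.08771443] 25.425
c0 0 0 [ 0.65068069 -0.09626361]
c1 8 [ 0.65254261 -0.0326883   0.11714388] [ 0.641 -0.033]
c2 98 [0.63475618 0.03591866 0.08523075] [0.63131931 0.03026361]
```

View pics/fin.png

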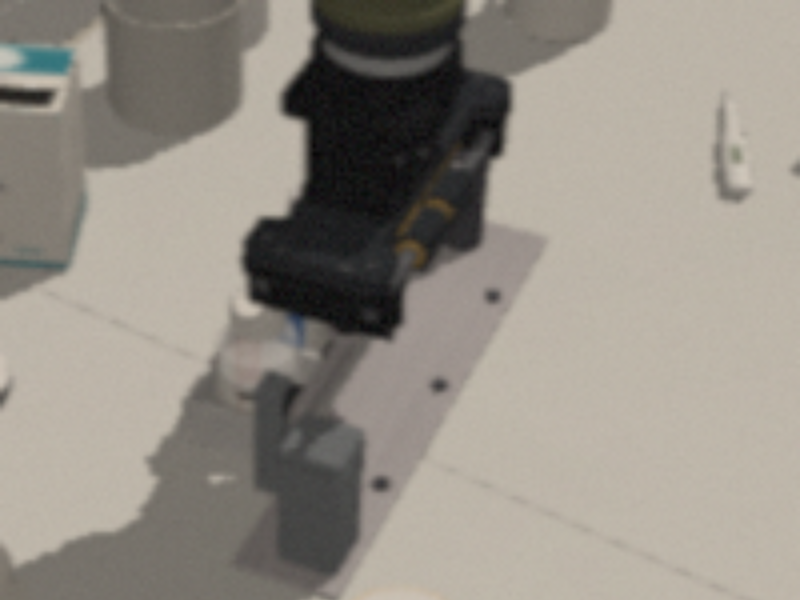

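The bar runs from the gripper to (300,400), seated against the stop block at (275,430) and behind the latch post. The visible bottles are standing, so I'm handing in.

```bash
python3 -c "
from bench import ctrl
print(ctrl.close_job())"
```

```text
the job is handed in; nothing more can be done
None
```

I handed the job in at about 25 s with the short bottle in cell 2, the tall one in cell 1 and the mid one still in cell 0, and the retaining arm held on its stop with about 19 N; the gripper hid cell 0 and the pawl in the last picture, and the hand-in gave no verdict.

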